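# Feed tin through the classroom insect tank's two-door hatch

### The job

Pass the green-lidded feed tin into the classroom insect tank without letting insects out: set the tin in the open hatch on top of the tank, slide the clear outer door fully shut by its red knob, and only then pull the white inner door fully open by its blue knob so that the tin drops into the tank. Leave the outer door shut and the inner door open, and never have both doors open at once.

Things in the scene. Friction and masses are not known exactly. Their poses are not given: they have to be found in the camera images.
- green_tin_mid (a point): Centre (half-way up) of the loose feed tin: upright round aluminium tin with a green lid flush with its side, 48 mm across, 34 mm tall, 50 to 100 g, standing on the desk. A twin with an orange lid, not wanted here, stands near by.
- tank: Fixed clear insect tank, 220 (x) by 330 (y) mm, yawed up to 15 deg. Origin on the desk under the hatch centre, z up; heights are above the desk. Atop it a grey hatch chamber, open above: inside 140 (x) by 76 (y) mm, centred on the origin, rim at 146 mm; its floor is the inner door, top at 102. Aluminium rails at x = 76 to 84 mm either side, up to 152 mm. Tank roof 96 mm, cork floor 35 mm high.
- outer_door (a joint): Clear outer door with red edges, over the chamber rim, top at 151 mm. Metres open: 0 shut, 0.11 at most, starts 0.08 to 0.11. Opens along the tank's +y, takes about 2 N, stays where left. Red knob: upright round post 20 mm across, 151 to 185 mm high, axis at tank x = 0, y = 26 mm + joint value.
- inner_door (a joint): White inner door, 6 mm thick, the chamber's floor. Metres open: 0 shut (start), 0.085 fully open. Opens along the tank's -y, takes about 2 N, stays where left. Blue knob: upright round post 20 mm across, 151 to 185 mm high on a 24 mm wide bracket, axis at tank x = 0, y = -85 mm - joint value.
Not all that is in view belongs to the job. Leave any purple or yellow look-alike of the part that bears green_tin_mid alone.

How it is judged:
By the outcome, as a careful person would: the job done as asked, in the order asked, and still so for the second after the job is handed in, with the robot touching nothing.
It also fails if it takes over 61 s, if anything falls off the work surface, if the arm or the gripper's body presses on something with over 40 N, if the wrist force passes 120 N, or if a joint passes its speed limit or range.

### The arm

A 7-joint arm with a two-finger parallel gripper is mounted at the origin on the work surface. World frame = base frame: x ahead of the robot, y to its left, z up, the work surface at z = 0. Lengths are in mm, angles in rad, forces in N, time in s.
With the tool pointing down it reaches from about 425 to 875 mm from the base axis. Payload 8.4 kg.
Tool frame: the origin (TCP) lies at the very end of the fingers, on their centre line; the grasp point (between the pads) lies 19 mm behind it (grip_depth is the distance from the TCP to the grasp point, in mm); z points along the fingers, y is the direction in which the jaws open and shut (so a half turn about z gives the same grasp; the last joint's range is limited). The gripper opens to 85 mm and grips with 20 to 120 N. Pads are 22 mm wide; open, the fingers measure 114 mm over their backs; the gripper's body (76 mm by 85 mm) begins 54 mm behind the grasp point. The pads swing forward as they close: fully open they stand 13 mm farther back than shut.
Start: joints at [-1.243, 0.333, 0.04, 1.465, -0.013, 1.343, -0.059], TCP at [269.072, 591.662, 231.308] pointing down, gripper open.
Joint ranges: [-2.58, 2.58], [-0.38, 2.09], [-1.3, 1.39], [0.25, 2.4], [-1.5, 4.64], [0.08, 2.09], [-2.65, 2.65]. Speed limits (rad/s): [2.22, 2.22, 2.79, 2.79, 3.14, 3.14, 3.14].

### API

Orientations are given as a rotation vector (axis times angle).
In Python, from plant import state, get_image, hand_in, grip_depth gives the robot as it stands.
- The arm moves only by the tool send_rows, never from a script. Its argument "deltas" is a list of rows, each a list of 6 numbers: the shift along the tool's x, y, z in m, then the turn, a rotation vector about the tool's x, y, z in rad. In form: [[tx, ty, tz, ax, ay, az], ...]. A call has 1 to 8 rows; each row shifts and turns the commanded pose from where the row before left it, along the tool's axes as they then stand; what a row does not reach is not made up. A row lasts 1/12 s, in which the tool goes at most 41.7 mm and 7.16 degrees, less where a joint would pass 70% of its speed; a pose out of reach is approached as far as the arm can. A call with a gripper value outside its range is refused whole. "grip" is the closure, from 0 (fully open) to 1 (shut), set as the call begins (left out, the last holds). The fingers move at their own pace and stop on an object; "squeeze" is the grip in N (left out, the last holds). Time passes only in rows, so rows that do not move let the fingers close. It gives the time, the measured TCP pose, the force and the opening at its end, in the units of the state.
- state(): the state, without advancing time (a new reading comes with each control period).
- get_image(name): name is "side" or "top"; returns a dict with "img" (480x640x3 uint8, blue, green, red), "K" (3x3 intrinsics, pixels), "dist_coeffs" ([k1, k2, p1, p2, k3] as OpenCV has them; the pictures are not rectified), "eye" and "attitude" of the camera in the world. Camera axes: x right, y up, looking along -z (the intrinsics and any distortion apply to the point x, -y, -z); pixel columns grow to the right and rows downward; lengths in mm; the calibration is good to about 2 mm. A picture is of the moment at which its call begins. There is no depth.
- hand_in(): hands the job in, once; it reports no verdict.
The state is a dict: "time_s": time; "joint_pos": joint angles; "joint_velocities": joint speeds; "effort": joint torques, N m; "position": TCP position; "tool_rot": TCP orientation; "force": force on the tool from outside, world axes, zero at the start; "wrist_torque": the same for the moment, N m; "grip_width": finger opening in mm.
Only numpy, scipy, OpenCV 4.12 (cv2) and the standard library are available. Lean on these libraries where they do the work, as an engineer would, in place of code of your own. Each camera call takes 0.05 s, during which the arm holds its last target. There are 200 camera calls.

## Working session

There is one attempt and no reset: what is moved stays moved. The work goes in short steps, Python scripts to look and compute and a tool call to move; the robot and the scene stay as the last step left them, time stands still between calls to the robot, and variables do not carry over. Pictures are saved under pics/ and viewed, about 8 in all and at most 12, crops included, and the job is handed in when it is done.

Besides the shell and the picture viewer there is one more tool, called after "Emit:" as name(argument=value, ...) on one line, values as JSON. send_rows: Moves the arm, as the interface text tells. Its arguments: {"type":"object","properties":{"deltas":{"type":"array"},"grip":{"type":"number"},"squeeze":{"type":"number"}},"required":["deltas"]}

```bash
mkdir -p pics; cat > h.py <<'E'
import numpy as np, cv2
from scipy.spatial.transform import Rotation as R
from plant import state, get_image, hand_in, grip_depth
def cam(n):
    d=get_image(n); return d
def rot(d):
    a=np.array(d["attitude"],float)
    return a if a.shape==(3,3) else (R.from_rotvec(a).as_matrix() if a.size==3 else R.from_quat(a).as_matrix())
def pt(d,uv,z):
    "world point at height z under pixel uv"
    n=cv2.undistortPoints(np.array([[uv]],float),np.array(d["K"],float),np.array(d["dist_coeffs"],float))[0,0]
    r=rot(d)@np.array([n[0],-n[1],-1]); e=np.array(d["eye"],float)
    return e+r*(z-e[2])/r[2]
def px(d,P):
    P=np.atleast_2d(P).astype(float); c=(P-np.array(d["eye"],float))@rot(d)
    c=c*[1,-1,-1]
    return cv2.projectPoints(c,np.zeros(3),np.zeros(3),np.array(d["K"],float),np.array(d["dist_coeffs"],float))[0][:,0]
E
python3 - <<'E'
from h import *
import pickle
for n in("top","side"):
    d=cam(n); cv2.imwrite(f"pics/{n}0.png",d["img"]); pickle.dump(d,open(n+"0.pkl","wb")); print(n,d["K"],d["dist_coeffs"],d["eye"],d["attitude"])
print(state(),grip_depth)
E
```

```text
top [[434.18776046   0.         315.67026576]
 [  0.         434.18776046 237.54061337]
 [  0.           0.           1.        ]] [-0.06829276  0.          0.          0.          0.        ] [466.2979347  -89.88292127 941.45841304] [ 0.04186222 -0.08589704 -1.55692736]
side [[437.13078686   0.         322.21780354]
 [  0.         437.13078686 241.13393358]
 [  0.           0.           1.        ]] [-0.04914711  0.          0.          0.          0.        ] [ 128.63865403 -262.1242887   691.10402283] [ 0.50874368 -0.34392066 -1.15633696]
{'time_s': 0.1, 'joint_pos': array([-1.2432232 ,  0.33384353,  0.03985081,  1.46618323, -0.01338585,
        1.34332394, -0.05848898]), 'joint_velocities': array([ 0.00108906, -0.00140087, -0.00031141, -0.00213144,  0.00107173,
       -0.00050499, -0.00043348]), 'effort': array([ 4.58827257e-03, -6.60014820e+01,  1.37008656e+00, -4.06479335e+01,
        1.70133321e-02,  8.99374107e-03,  1.97918644e-05]), 'position': array([268.89863191, 591.30786429, 230.50759206]), 'tool_rot': array([-6.65222246e-01, -3.07013802e+00,  2.32050306e-03]), 'force': array([ 0.44258384,  0.66145506, -0.38796167]), 'wrist_torque': array([ 0.00224452, -0.01430977, -0.01535919]), 'grip_width': 85.3533612003996} 18.700000000000003
```

View pics/top0.png

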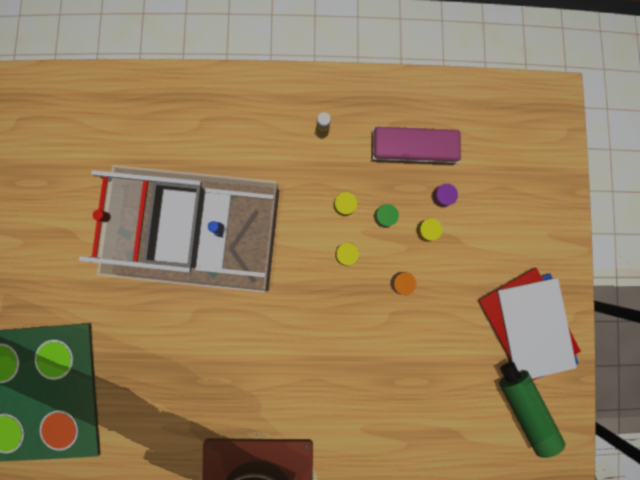

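View pics/side0.png

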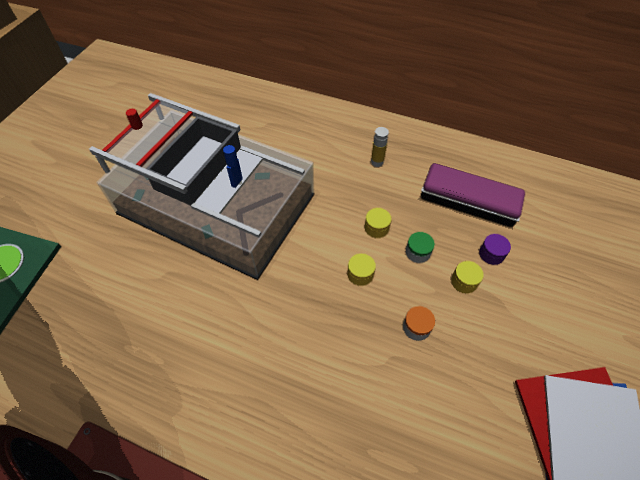

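The top picture shows the green tin at (387,216) among yellow ones and the orange one at (404,283). The tank is at left with its red knob at (98,215) and blue knob at (214,227). The outer door is open. Next I'll measure these and enlarge the tank.

```bash
python3 - <<'E'
from h import *
import pickle
T,S=[pickle.load(open(n+"0.pkl","rb")) for n in("top","side")]
def blobs(d,lo,hi,mn=20,box=None):
    h=cv2.cvtColor(d["img"],cv2.COLOR_BGR2HSV); m=cv2.inRange(h,np.array(lo),np.array(hi))
    n,l,s,c=cv2.connectedComponentsWithStats(m); return [(c[i].round(1).tolist(),s[i].tolist()) for i in range(1,n) if s[i,4]>mn]
for nm,lo,hi in(("green",(50,120,40),(80,255,255)),("orange",(5,180,100),(14,255,255)),("yellow",(24,170,100),(34,255,255)),("purple",(125,120,40),(145,255,255)),("blue",(108,150,40),(124,255,255)),("red",(0,200,60),(4,255,255))):
  for k,d in(("T",T),("S",S)):
    for c,s in blobs(d,lo,hi): print(nm,k,c,s,pt(d,c,34).round(1)[:2], pt(d,c,185).round(1)[:2])
a=cv2.resize(T["img"][155:305,70:290],None,fx=3.6,fy=3.6,interpolation=cv2.INTER_CUBIC); cv2.imwrite("pics/t1.png",a)
E
```

```text
green T [386.9, 214.9] [377, 205, 21, 21, 352] [ 590.9 -265.5] [ 570.1 -236.3]
green T [534.6, 417.7] [503, 377, 61, 80, 2275] [ 163.4 -584.3] [ 213.8 -502. ]
green T [21.2, 404.9] [0, 379, 52, 53, 1279] [181.6 495.7] [229.  398.2]
green S [21.5, 265.8] [0, 227, 58, 97, 1314] [281.5 374.1] [246.4 227.9]
green S [420.9, 242.9] [408, 232, 26, 24, 457] [ 589.7 -268.5] [ 483.8 -267. ]
orange T [396.0, 281.9] [394, 273, 8, 20, 32] [ 449.6 -284.6] [ 452.4 -252.2]
orange T [58.2, 430.1] [42, 414, 33, 34, 862] [132.8 414. ] [188.3 330.2]
orange S [420.0, 319.6] [406, 307, 29, 26, 609] [ 445.6 -305. ] [ 372.7 -295.2]
yellow T [345.5, 203.0] [334, 192, 24, 23, 408] [ 614.8 -177.3] [ 590.1 -162.7]
yellow T [430.5, 229.1] [420, 218, 22, 23, 400] [ 562.  -359.1] [ 546.1 -314.3]
yellow T [347.1, 253.8] [336, 243, 23, 23, 415] [ 507.3 -181.3] [ 500.5 -166.1]
yellow S [374.8, 214.3] [366, 208, 24, 18, 77] [ 619.9 -171.7] [ 507.  -192.5]
yellow S [381.9, 225.5] [372, 219, 18, 10, 38] [ 600.3 -191.8] [ 491.9 -208. ]
yellow S [363.7, 256.4] [354, 254, 19, 9, 29] [ 524.9 -182. ] [ 433.8 -200.4]
yellow S
[... 882 characters left out ...]
575.4 255.2] [557.3 197.8]
red T [525.6, 278.3] [502, 269, 39, 19, 263] [ 459.1 -567. ] [ 460.3 -487.6]
red T [494.9, 316.1] [480, 291, 29, 64, 644] [ 378.7 -497.3] [ 393.2 -429.5]
red T [575.2, 346.4] [572, 337, 8, 17, 52] [ 312.9 -677.6] [ 338.4 -579.8]
red S [148.3, 108.4] [139, 100, 20, 19, 71] [716.6 399.5] [581.5 247.5]
red S [130.8, 112.1] [126, 109, 11, 7, 62] [691.7 430.1] [562.3 271. ]
red S [163.8, 138.2] [137, 111, 55, 55, 263] [647.1 311.5] [528.  179.7]
red S [116.9, 137.8] [103, 124, 29, 27, 114] [611.3 408.7] [500.4 254.5]
red S [588.6, 375.5] [550, 368, 62, 17, 494] [ 450.6 -570.7] [ 376.6 -499.8]
red S [536.8, 413.3] [517, 377, 35, 103, 1493] [ 365.6 -502.4] [ 311.2 -447.2]
```

View pics/t1.png

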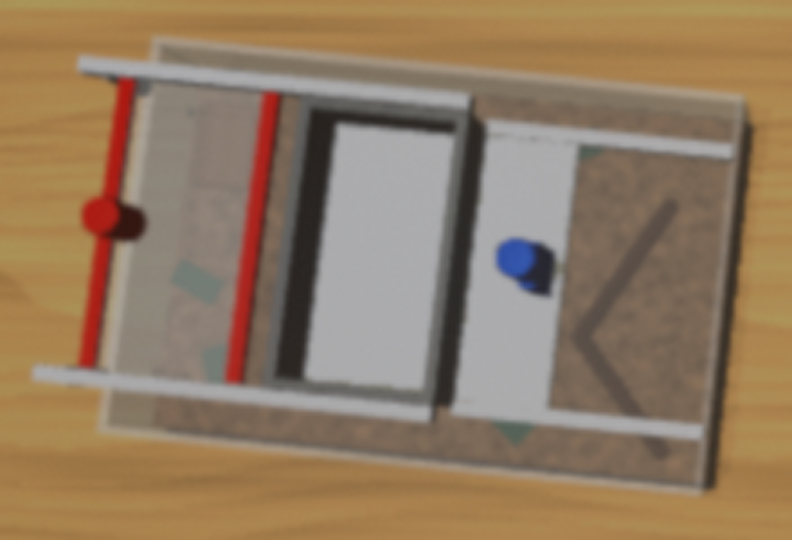

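```bash
cat > fit.py <<'E'
from h import *
import pickle
from scipy.optimize import least_squares
T,S=[pickle.load(open(n+"0.pkl","rb")) for n in("top","side")]
c=lambda u,v:(70+u/3.6-.36,155+v/3.6-.36)
# image up = +x world; tank +y = image left
def W(p,P):
    P=np.atleast_2d(P); C,s=np.cos(p[2]),np.sin(p[2])
    return np.c_[p[0]+C*P[:,0]-s*P[:,1],p[1]+s*P[:,0]+C*P[:,1],P[:,2]]
uv=np.array([c(101,216),c(516,257),c(310,112),c(457,122),c(278,380),c(430,390)])
L=[c(80,65),c(470,102),c(33,373),c(432,412)]
def f(p):
    M=W(p,[[0,26+p[3],185],[0,-85,185],[70,38,146],[70,-38,146],[-70,38,146],[-70,-38,146]])
    r=(px(T,M)-uv)
    q=[]
    for i,u in enumerate(L):
        w=pt(T,u,152)[:2]-p[:2]; q.append((np.cos(p[2])*w[0]+np.sin(p[2])*w[1]-(80 if i<2 else -80))*.5)
    r[0]*=2;r[1]*=2
    return np.r_[r.ravel(),q]
s=least_squares(f,[560,150,0,95],loss='soft_l1'); p=s.x
print(p.round(3),np.degrees(p[2]),f(p).round(1))
print(px(S,W(p,[[0,26+p[3],185],[0,-85,185],[70,38,146],[70,-38,146],[-70,38,146],[-70,-38,146]])).round(1))
np.save("tank.npy",p)
E
python3 fit.py
```

```text
[ 5.53048e+02  1.53421e+02 -8.20000e-02  9.50420e+01] -4.709025352517832 [-0.   0.4  0.3 -0.2  0.4 -1.2  0.1 -0.1 -0.1 -0.5 -1.4  0.8  0.1 -0.2
  0.1  0.4]
[[129.6 111.4]
 [228.  148.3]
 [196.9 118.1]
 [231.4 130.6]
 [148.4 168.9]
 [184.7 184. ]]
```

Clean fit: tank at (553, 153), yaw -4.7°, outer door open about 95 mm. The side view agrees. First I'll turn the tool so the jaws lie along tank x, then travel to the tin.

Emit:
send_rows(deltas=[[0,0,0,0,0,0.12],[0,0,0,0,0,0.12],[0,0,0,0,0,0.12],[0,0,0,0,0,0.12],[0,0,0,0,0,0.12],[0,0,0,0,0,0.12],[0,0,0,0,0,0.12],[0,0,0,0,0,0.12]], grip=0)

```text
time_s: 0.77
position: [269.0, 591.4, 230.8]
tool_rot: [2.015, 2.41, -0.001]
force: [-0.8, -0.2, -0.3]
grip_width: 85.2
```

Emit:
send_rows(deltas=[[0,0,0,0,0,0.12],[0,0,0,0,0,0.12],[0,0,0,0,0,0.027],[-0.03,0.014,0,0,0,0],[-0.03,0.014,0,0,0,0],[-0.03,0.014,0,0,0,0],[-0.03,0.014,0,0,0,0],[-0.03,0.014,0,0,0,0]])

```text
time_s: 1.43
position: [326.6, 434.6, 230.8]
tool_rot: [2.311, 2.127, -0.001]
force: [1.4, 0.5, 0.8]
grip_width: 85.5
```

Emit:
send_rows(deltas=[[-0.036,0.017,0,0,0,0],[-0.036,0.017,0,0,0,0],[-0.036,0.017,0,0,0,0],[-0.036,0.017,0,0,0,0],[-0.036,0.017,0,0,0,0],[-0.036,0.017,0,0,0,0],[-0.036,0.017,0,0,0,0],[-0.036,0.017,0,0,0,0]])

```text
time_s: 2.1
position: [438.1, 136.0, 231.2]
tool_rot: [-2.311, -2.127, -0.0]
force: [0.4, 1.1, 0.1]
grip_width: 85.5
```

Emit:
send_rows(deltas=[[-0.036,0.017,0,0,0,0],[-0.036,0.017,0,0,0,0],[-0.036,0.017,0,0,0,0],[-0.036,0.017,0,0,0,0],[-0.036,0.017,0,0,0,0],[-0.036,0.017,0,0,0,0],[-0.036,0.017,0,0,0,0],[-0.036,0.017,0,0,0,0]])

```text
time_s: 2.77
position: [550.1, -161.8, 231.3]
tool_rot: [2.31, 2.128, 0.001]
force: [0.6, 0.8, 0.9]
grip_width: 85.5
```

Emit:
send_rows(deltas=[[-0.036,0.017,0,0,0,0],[-0.036,0.016,0,0,0,0],[-0.03,0.016,0,0,0,0],[0,0,0.03,0,0,0],[0,0,0.03,0,0,0],[0,0,0.03,0,0,0],[0,0,0.02,0,0,0],[0,0,0,0,0,0]])

```text
time_s: 3.43
position: [587.6, -264.4, 116.4]
tool_rot: [-2.307, -2.123, 0.006]
force: [-0.5, 0.4, 0.3]
grip_width: 85.7
```

```bash
python3 - <<'E'
from h import *
s=state(); print(s["position"],s["tool_rot"],s["joint_pos"])
d=cam("side"); cv2.imwrite("pics/s2.png",cv2.resize(d["img"][130:370,280:600],None,fx=2.4,fy=2.4))
E
```

```text
[ 587.55806188 -264.43832406  116.40627334] [-2.30703714 -2.122907    0.00592549] [-0.2749393   0.53060003  0.85534533  1.64026626 -0.42489758  1.17597527
  0.59891509]
```

View pics/s2.png

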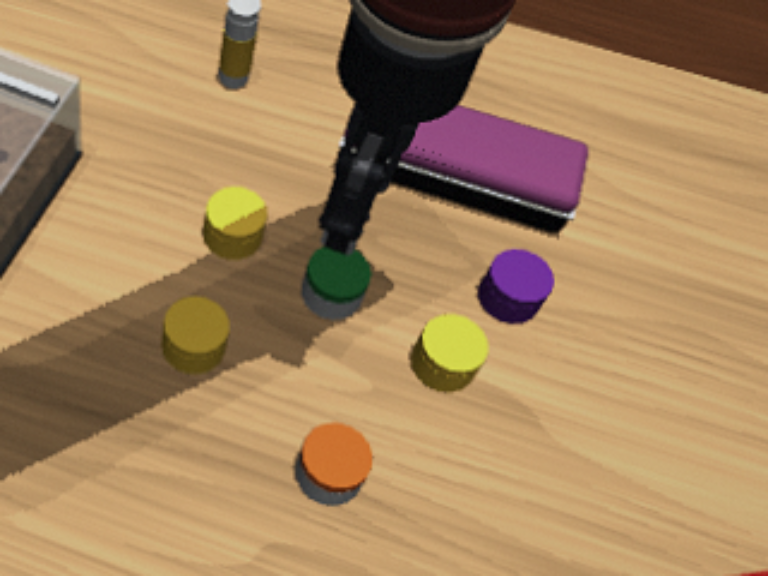

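The fingers stand over the green tin, lid at about (340,272) in the crop, and no neighbour is in the way. Descending.

Emit:
send_rows(deltas=[[-0.001,0.003,0.03,0,0,0],[0,0,0.03,0,0,0],[0,0,0.025,0,0,0],[0,0,0.015,0,0,0],[0,0,0.006,0,0,0],[0,0,0,0,0,0],[0,0,0,0,0,0]])

```text
time_s: 4.07
position: [593.9, -267.7, 17.0]
tool_rot: [2.31, 2.126, 0.001]
force: [-0.7, -0.6, 0.8]
grip_width: 85.5
```

Emit:
send_rows(deltas=[[0.001,-0.002,0.006,0,0,0],[0,0,0.004,0,0,0],[0,0,0,0,0,0],[0,0,0,0,0,0]])

```text
time_s: 4.4
position: [591.1, -265.9, 5.5]
tool_rot: [2.312, 2.127, 0.0]
force: [-0.0, 0.4, 0.1]
grip_width: 85.3
```

Emit:
send_rows(deltas=[[0,0,0,0,0,0],[0,0,0,0,0,0],[0,0,0,0,0,0],[0,0,0,0,0,0],[0,0,0,0,0,0],[0,0,0,0,0,0],[0,0,0,0,0,0],[0,0,0,0,0,0]], grip=1, squeeze=35)

```text
time_s: 5.07
position: [591.4, -266.1, 5.8]
tool_rot: [2.311, 2.127, 0.001]
force: [-0.9, 0.7, 4.8]
grip_width: 47.3
```

Emit:
send_rows(deltas=[[0,0,-0.015,0,0,0],[0,0,-0.03,0,0,0],[0,0,-0.03,0,0,0],[0,0,-0.03,0,0,0],[0,0,-0.03,0,0,0],[0,0,-0.03,0,0,0],[0,0,-0.03,0,0,0],[0,0,-0.025,0,0,0]])

```text
time_s: 5.73
position: [590.8, -266.4, 228.4]
tool_rot: [2.312, 2.126, 0.001]
force: [0.2, -0.2, 0.3]
grip_width: 47.0
```

Emit:
send_rows(deltas=[[0.02,-0.0036,0,0,0,0],[0.03,-0.0054,0,0,0,0],[0.03,-0.0054,0,0,0,0],[0.03,-0.0054,0,0,0,0],[0.03,-0.0054,0,0,0,0],[0.03,-0.0054,0,0,0,0],[0.03,-0.0054,0,0,0,0],[0.03,-0.0054,0,0,0,0]])

```text
time_s: 6.4
position: [568.2, -32.3, 226.0]
tool_rot: [-2.312, -2.127, -0.0]
force: [0.3, 0.4, -1.6]
grip_width: 46.7
```

Emit:
send_rows(deltas=[[0.03,-0.005,0,0,0,0],[0.03,-0.005,0,0,0,0],[0.03,-0.005,0,0,0,0],[0.03,-0.005,0,0,0,0],[0.03,-0.005,0,0,0,0],[0.02,-0.004,0,0,0,0],[0.01,-0.001,0,0,0,0],[0,0,0,0,0,0]])

```text
time_s: 7.07
position: [553.5, 150.8, 225.5]
tool_rot: [-2.308, -2.131, 0.0]
force: [-0.1, -0.6, -0.8]
grip_width: 46.7
```

```bash
python3 - <<'E'
from h import *
s=state(); print(s["position"],s["tool_rot"],s["grip_width"])
p=np.load("tank.npy"); w=s["position"][:2]-p[:2]; C,q=np.cos(p[2]),np.sin(p[2]); print("tank xy",C*w[0]+q*w[1],-q*w[0]+C*w[1])
d=cam("side"); cv2.imwrite("pics/s3.png",cv2.resize(d["img"][40:280,60:380],None,fx=2.4,fy=2.4))
E
```

```text
[553.4519484  150.84593943 225.48206114] [-2.30770165e+00 -2.13119889e+00  9.15059337e-05] 46.73598930844365
tank xy 0.6135547102101734 -2.5334901799107237
```

View pics/s3.png

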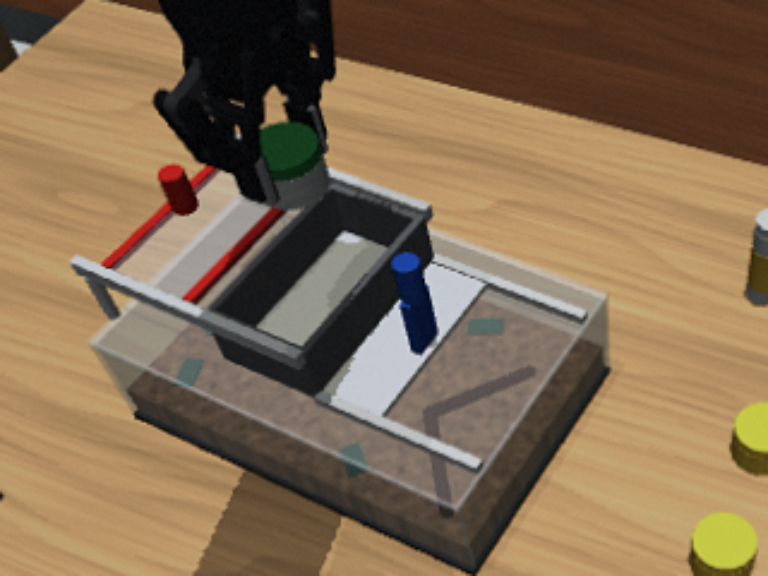

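The tin is held upright over the open hatch, about 2.5 mm off centre. Lowering it in.

Emit:
send_rows(deltas=[[0.002,0,0.02,0,0,0],[0,0,0.025,0,0,0],[0,0,0.025,0,0,0],[0,0,0.02,0,0,0],[0,0,0.014,0,0,0],[0,0,0.006,0,0,0],[0,0,0,0,0,0],[0,0,0,0,0,0]])

```text
time_s: 7.78
position: [554.6, 149.0, 116.1]
tool_rot: [2.313, 2.125, 0.0]
force: [0.7, -0.6, -1.0]
grip_width: 46.9
```

Emit:
send_rows(deltas=[[0,0,0.002,0,0,0],[0,0,0.002,0,0,0],[0,0,0,0,0,0],[0,0,0,0,0,0]])

```text
time_s: 8.12
position: [554.2, 150.6, 111.7]
tool_rot: [2.311, 2.127, 0.001]
force: [-0.5, -0.6, -1.2]
grip_width: 46.7
```

Emit:
send_rows(deltas=[[0,0,0.002,0,0,0],[0,0,0.001,0,0,0],[0,0,0,0,0,0],[0,0,0,0,0,0]])

```text
time_s: 8.45
position: [554.0, 150.5, 108.2]
tool_rot: [2.312, 2.128, -0.0]
force: [0.6, -0.7, -0.5]
grip_width: 46.8
```

Emit:
send_rows(deltas=[[0,0,0,0,0,0],[0,0,0,0,0,0],[0,0,0,0,0,0],[0,0,0,0,0,0],[0,0,0,0,0,0],[0,0,0,0,0,0]], grip=0.15)

```text
time_s: 8.95
position: [554.1, 150.5, 108.4]
tool_rot: [2.312, 2.127, 0.0]
force: [-0.1, -0.4, -0.4]
grip_width: 72.4
```

Emit:
send_rows(deltas=[[0,0,-0.01,0,0,0],[0,0,-0.02,0,0,0],[0,0,-0.02,0,0,0],[0,0,-0.03,0,0,0],[0,0,-0.03,0,0,0],[0,0,-0.01,0,0,0],[0,0,0,0,0,0],[0,0,0,0,0,0]])

```text
time_s: 9.62
position: [554.2, 150.6, 228.8]
tool_rot: [-2.312, -2.127, -0.002]
force: [-0.6, 0.6, -0.2]
grip_width: 72.3
```

Emit:
send_rows(deltas=[[0.02,-0.001,0,0,0,0],[0.03,0,0,0,0,0],[0.03,0,0,0,0,0],[0.03,0,0,0,0,0],[0.014,0,0,0,0,0],[0,0,0,0,0,0],[0,0,0,0,0,0]])

```text
time_s: 10.2
position: [562.8, 273.9, 226.9]
tool_rot: [2.31, 2.128, -0.004]
force: [0.5, -1.1, -0.5]
grip_width: 72.6
```

```bash
cat > where.py <<'E'
from h import *
import sys
def where():
    s=state(); p=np.load("tank.npy"); w=s["position"][:2]-p[:2]; C,q=np.cos(p[2]),np.sin(p[2])
    print("tank xyz",(C*w[0]+q*w[1]).round(1),(-q*w[0]+C*w[1]).round(1),s["position"][2].round(1),s["force"].round(1),s["grip_width"].round(1),s["time_s"])
where()
if len(sys.argv)>1:
    n,f=sys.argv[1:3]; d=cam(n); y,x=(40,60) if n=="side" else (140,50)
    cv2.imwrite(f"pics/{f}.png",cv2.resize(d["img"][y:y+240,x:x+320],None,fx=2.4,fy=2.4))
E
python3 where.py side s4
```

```text
Traceback (most recent call last):
  File "where.py", line 6, in <module>
    where()
    ~~~~~^^
  File "where.py", line 5, in where
    print("tank xyz",(C*w[0]+q*w[1]).round(1),(-q*w[0]+C*w[1]).round(1),s["position"][2].round(1),s["force"].round(1),s["grip_width"].round(1),s["time_s"])
                                                                                                                      ^^^^^^^^^^^^^^^^^^^^^
AttributeError: 'float' object has no attribute 'round'
```

```bash
sed -i 's/s\["grip_width"\].round(1)/round(s["grip_width"],1)/' where.py; python3 where.py side s4
```

```text
tank xyz -0.1 120.9 226.9 [ 0.5 -1.1 -0.5] 72.6 10.2
```

View pics/s4.png

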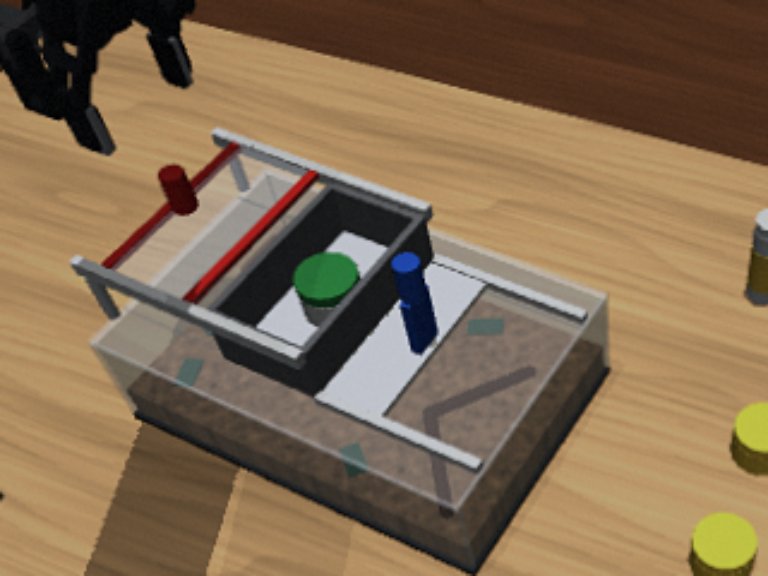

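The tin stands in the hatch with its lid at (326,280), both doors are as before, and the fingers are either side of the red knob. Lower and grip it lightly.

Emit:
send_rows(deltas=[[0,0,0.015,0,0,0],[0,0,0.025,0,0,0],[0,0,0.018,0,0,0],[0,0,0.01,0,0,0],[0,0,0,0,0,0],[0,0,0,0,0,0]])

```text
time_s: 10.75
position: [563.6, 273.0, 160.6]
tool_rot: [2.313, 2.125, -0.001]
force: [-0.4, 0.0, 0.2]
grip_width: 72.6
```

Emit:
send_rows(deltas=[[0,0,0,0,0,0],[0,0,0,0,0,0],[0,0,0,0,0,0],[0,0,0,0,0,0],[0,0,0,0,0,0],[0,0,0,0,0,0],[0,0,0,0,0,0],[0,0,0,0,0,0]], grip=1, squeeze=25)

```text
time_s: 11.42
position: [565.0, 274.1, 161.3]
tool_rot: [2.311, 2.126, 0.005]
force: [5.3, 0.1, 0.4]
grip_width: 19.0
```

```bash
python3 where.py
```

```text
tank xyz 2.0 121.3 161.3 [5.3 0.1 0.4] 19.0 11.4167
```

Emit:
send_rows(deltas=[[-0.005,0.001,0,0,0,0],[-0.012,0,0,0,0,0],[-0.015,0,0,0,0,0],[-0.015,0,0,0,0,0],[-0.015,0,0,0,0,0],[-0.012,0,0,0,0,0],[-0.01,0,0,0,0,0],[-0.004,0,0,0,0,0]])

```text
time_s: 12.08
position: [557.1, 183.8, 161.2]
tool_rot: [-2.314, -2.124, -0.001]
force: [0.7, 1.3, 5.9]
grip_width: 19.1
```

Emit:
send_rows(deltas=[[-0.002,0,0,0,0,0],[-0.002,0,0,0,0,0],[-0.001,0,0,0,0,0],[0,0,0,0,0,0],[0,0,0,0,0,0]])

```text
time_s: 12.5
position: [556.8, 180.1, 161.2]
tool_rot: [-2.313, -2.126, -0.001]
force: [-0.8, 0.4, 6.4]
grip_width: 18.9
```

```bash
python3 where.py
```

```text
tank xyz 1.5 26.9 161.2 [-0.8  0.4  6.4] 18.9 12.5
```

Emit:
send_rows(deltas=[[-0.001,0,0,0,0,0],[-0.001,0,0,0,0,0],[-0.001,0,0,0,0,0],[0,0,0,0,0,0],[0,0,0,0,0,0]])

```text
time_s: 12.92
position: [556.7, 179.4, 161.2]
tool_rot: [-2.31, -2.127, -0.005]
force: [2.8, 7.2, 4.9]
grip_width: 19.2
```

Emit:
send_rows(deltas=[[-0.001,0,0,0,0,0],[-0.001,0,0,0,0,0],[0,0,0,0,0,0],[0,0,0,0,0,0]])

```text
time_s: 13.25
position: [556.7, 179.3, 161.2]
tool_rot: [-2.308, -2.129, -0.008]
force: [4.4, 11.6, 0.8]
grip_width: 18.9
```

The door stopped at tank y = 26.1 with rising force, so it is against its stop. Release, rise and look.

Emit:
send_rows(deltas=[[0.002,0,0,0,0,0],[0,0,0,0,0,0],[0,0,0,0,0,0],[0,0,0,0,0,0],[0,0,0,0,0,0]], grip=0.3)

```text
time_s: 13.67
position: [556.2, 177.6, 160.2]
tool_rot: [-2.313, -2.126, 0.001]
force: [0.1, -0.1, 0.7]
grip_width: 60.1
```

Emit:
send_rows(deltas=[[0,0,-0.015,0,0,0],[0,0,-0.025,0,0,0],[0,0,-0.025,0,0,0],[-0.02,0,-0.005,0,0,0],[-0.03,0,0,0,0,0],[-0.03,0,0,0,0,0],[-0.03,0,0,0,0,0],[0,0,0,0,0,0]])

```text
time_s: 14.33
position: [546.7, 60.7, 230.5]
tool_rot: [2.32, 2.117, -0.001]
force: [-0.3, -0.8, 0.9]
grip_width: 59.6
```

```bash
python3 where.py side s5
```

```text
tank xyz 1.3 -92.9 230.5 [-0.3 -0.8  0.9] 59.6 14.3333
```

View pics/s5.png

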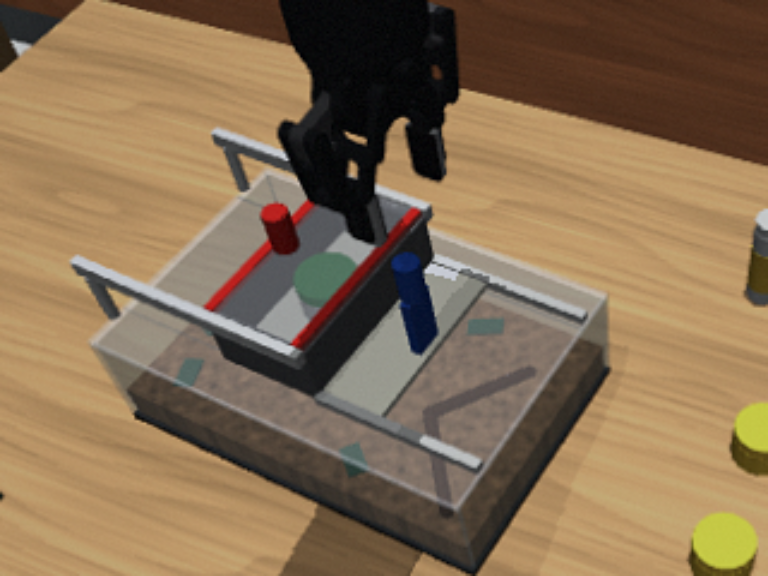

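The outer door covers the hatch, with its red front edge along the rim at (360,280), and the tin is visible under it. On to the blue knob.

Emit:
send_rows(deltas=[[0,0,0,0,0,0],[0,0,0,0,0,0]])

```text
time_s: 14.55
position: [547.1, 69.4, 230.1]
tool_rot: [-2.311, -2.128, 0.0]
force: [0.2, 1.0, -0.1]
grip_width: 59.5
```

```bash
python3 where.py
```

```text
tank xyz 1.0 -84.2 230.1 [ 0.2  1.  -0.1] 59.5 14.55
```

Emit:
send_rows(deltas=[[-0.001,0,0.015,0,0,0],[0,0,0.025,0,0,0],[0,0,0.02,0,0,0],[0,0,0.009,0,0,0],[0,0,0,0,0,0],[0,0,0,0,0,0]])

```text
time_s: 15.05
position: [547.3, 68.2, 161.5]
tool_rot: [2.311, 2.128, -0.001]
force: [0.6, -0.4, 0.5]
grip_width: 59.5
```

Emit:
send_rows(deltas=[[0,0,0,0,0,0],[0,0,0,0,0,0],[0,0,0,0,0,0],[0,0,0,0,0,0],[0,0,0,0,0,0],[0,0,0,0,0,0],[0,0,0,0,0,0]], grip=1, squeeze=25)

```text
time_s: 15.63
position: [547.0, 68.0, 162.3]
tool_rot: [-2.311, -2.127, -0.001]
force: [-4.7, 0.4, 7.8]
grip_width: 19.1
```

```bash
python3 where.py
```

```text
tank xyz 1.0 -85.6 162.3 [-4.7  0.4  7.8] 19.1 15.6333
```

Emit:
send_rows(deltas=[[-0.005,-0.001,0,0,0,0],[-0.01,0,0,0,0,0],[-0.012,0,0,0,0,0],[-0.012,0,0,0,0,0],[-0.012,0,0,0,0,0],[-0.012,0,0,0,0,0],[-0.01,0,0,0,0,0],[-0.006,0,0,0,0,0]])

```text
time_s: 16.3
position: [539.9, -12.6, 162.3]
tool_rot: [2.313, 2.125, 0.002]
force: [-0.4, 1.3, 7.0]
grip_width: 19.1
```

Emit:
send_rows(deltas=[[-0.002,0,0,0,0,0],[-0.002,0,0,0,0,0],[-0.001,0,0,0,0,0],[-0.001,0,0,0,0,0],[0,0,0,0,0,0],[0,0,0,0,0,0]])

```text
time_s: 16.8
position: [539.5, -16.8, 162.3]
tool_rot: [-2.311, -2.127, -0.003]
force: [-2.0, 3.2, 7.2]
grip_width: 19.3
```

```bash
python3 where.py
```

```text
tank xyz 0.5 -170.7 162.3 [-2.   3.2  7.2] 19.3 16.8
```

Emit:
send_rows(deltas=[[-0.001,0,0,0,0,0],[-0.001,0,0,0,0,0],[-0.001,0,0,0,0,0],[-0.001,0,0,0,0,0],[0,0,0,0,0,0],[0,0,0,0,0,0]])

```text
time_s: 17.3
position: [539.5, -17.0, 162.2]
tool_rot: [-2.306, -2.129, -0.007]
force: [-0.1, 14.8, 7.6]
grip_width: 18.8
```

```bash
python3 where.py side s6
```

```text
tank xyz 0.5 -170.9 162.2 [-0.1 14.8  7.6] 18.8 17.3
```

View pics/s6.png

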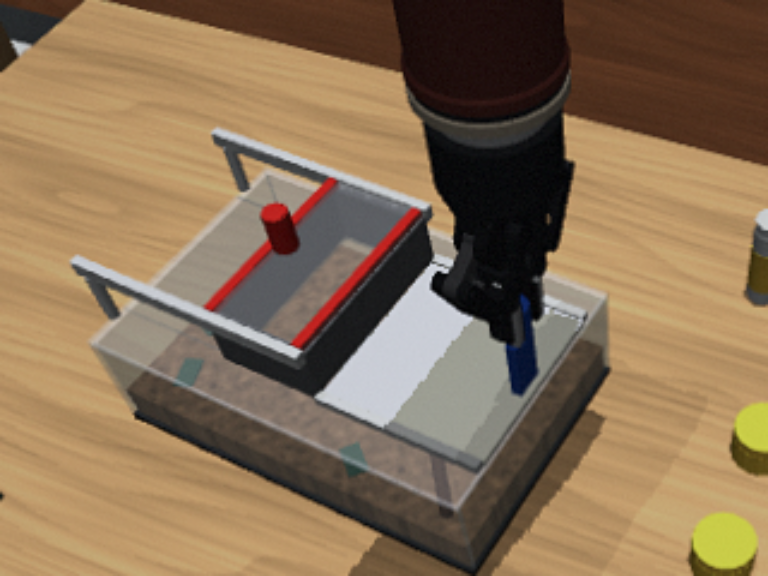

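The inner door stands at its stop, with force up to 15 N and no more motion. The hatch now shows the cork below and no tin in it. Release, retreat and check.

Emit:
send_rows(deltas=[[0.002,0,0,0,0,0],[0,0,0,0,0,0],[0,0,0,0,0,0],[0,0,0,0,0,0],[0,0,0,0,0,0]], grip=0.3)

```text
time_s: 17.77
position: [538.8, -19.6, 161.3]
tool_rot: [2.313, 2.126, -0.001]
force: [0.1, 0.1, 0.2]
grip_width: 59.6
```

Emit:
send_rows(deltas=[[0,0,-0.015,0,0,0],[0,0,-0.025,0,0,0],[0,0,-0.03,0,0,0],[-0.03,0,-0.01,0,0,0],[-0.035,0,0,0,0,0],[-0.035,0,0,0,0,0],[-0.035,0,0,0,0,0],[-0.02,0,0,0,0,0]])

```text
time_s: 18.43
position: [524.8, -177.9, 241.7]
tool_rot: [2.315, 2.122, -0.001]
force: [-0.3, -0.4, -0.2]
grip_width: 59.3
```

Emit:
send_rows(deltas=[[-0.02,0,0,0,0,0],[0,0,0,0,0,0],[0,0,0,0,0,0],[0,0,0,0,0,0],[0,0,0,0,0,0]])

```text
time_s: 18.85
position: [524.7, -192.0, 241.2]
tool_rot: [-2.31, -2.129, -0.0]
force: [-0.8, 0.8, 0.8]
grip_width: 60.1
```

```bash
python3 - <<'E'
from h import *
import subprocess
a,b=cam("side"),cam("top")
f=lambda i,y,x,s:cv2.resize(i[y:y+200,x:x+260],None,fx=s,fy=s,interpolation=cv2.INTER_CUBIC)
cv2.imwrite("pics/f.png",np.hstack([f(a["img"],75,85,1.53),f(b["img"],140,60,1.53)]))
cv2.imwrite("pics/f2.png",cv2.resize(b["img"][155:305,70:290],None,fx=3.6,fy=3.6,interpolation=cv2.INTER_CUBIC))
cv2.imwrite("pics/f1.png",cv2.resize(a["img"][75:285,80:340],None,fx=2.8,fy=2.8,interpolation=cv2.INTER_CUBIC))
# predicted knob pixels at joint 0 / 0.085
p=np.load("tank.npy");C,s=np.cos(p[2]),np.sin(p[2])
for y in(26,-170): print(px(b,[p[0]-s*y,p[1]+C*y,185]),px(a,[p[0]-s*y,p[1]+C*y,185]))
E
python3 where.py
```

```text
[[150.45881468 219.90969263]] [[172.93177881 127.63674962]]
[[261.5056194  230.58244086]] [[273.50658314 165.47811403]]
tank xyz 0.2 -346.6 241.3 [ 0.   0.1 -1. ] 59.5 18.95
```

View pics/f1.png

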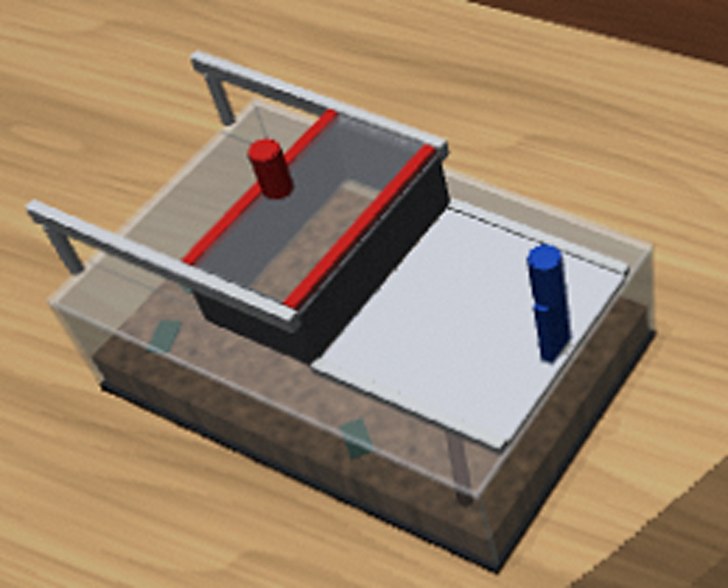

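View pics/f2.png

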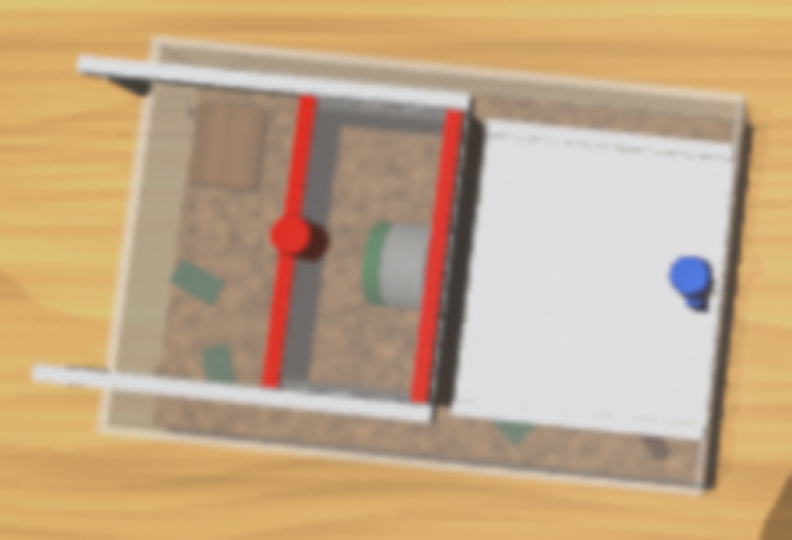

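The final pictures show the outer door shut and the inner door open. Both knobs are within half a pixel of their end positions: red at (291,236) and blue at (690,275) in the top crop. The tin lies on the cork inside the tank, and the arm is clear. Handing in.

```bash
python3 -c "
from plant import *
print(hand_in())"
```

```text
the job is handed in; nothing more can be done
None
```

The green-lidded tin is inside the tank, with the outer door shut and the inner door fully open. I handed the job in at about 19 s on the robot's clock.

- **Order:** I set the tin in the hatch, slid the outer door shut against its stop, and only then pulled the inner door open to its stop. The two doors were never open together.
- **Final checks:** In the last top picture both knobs are within half a pixel of where they should be for shut and fully open. The arm was raised about 180 mm beyond the blue knob, touching nothing, and the measured force was about zero.
- **Forces:** The highest I saw was about 15 N, when the inner door reached its stop.
- **Tin position:** The tin tipped as it dropped and lies on its side on the cork. It shows only in the top view; in the side view the hatch wall seems to hide it. Its size in that picture fits it lying on the tank floor, not caught in the hatch.

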